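# Start the drinks mixer on the trolley

## Task

Start the drinks mixer, using only the fingertips: first tip its broad, tilted rocker switch fully over by pushing its raised end down, then push the long narrow bar key fully down so that it stays down, and last press the round button all the way in and let it spring back. Do not press the square key, and do not move, lift or tip the tin, the glass, the ice ball mould or the coaster.

Things in the scene. Friction and masses are not known exactly. Their poses are not given: they have to be found in the camera images.
- mixer: Low brushed-steel mixer base, fixed, 176 (x) x 343 (y) x 45 mm high, with four white controls on its level deck, each on its own black plinth. Origin on the table under the centre of the 2 x 2 field of controls; the housing reaches 88 mm to -y and 255 mm to +y of it. The tin stands on a 4 mm high pad 190 mm to +y. x points away from the robot at yaw 0, z up.
- rocker_base: Fixed black plinth 72 x 72 x 6 mm carrying the rocker switch; origin at the centre of its underside, on the mixer's deck (45 mm above the table); axes parallel to the mixer's. The four plinths stand in a 2 x 2 square with centres 84 mm apart, and which control is in which place varies.
- rocker (a joint): Angle of the rocker: 0 = off, its far (+x of the mixer) end raised; 0.36 rad = fully over, the far end down and the near end raised. It stays where it is left (hinge friction 0.05 N m) and starts at 0 to 0.05.
- rocker_raised (a point): Point to push: on the top face of the broad rocker's raised end, 26 mm to +x of the pivot; it moves with the rocker and drops about 9 mm over the whole stroke. The rocker is a white slab 64 (x) x 42 (y) x 10 mm, its pivot (along y) in the middle of the slab, 12 mm above the deck over the plinth's centre.
- bar_base: Fixed black plinth 72 x 72 x 6 mm carrying the long bar key; origin at the centre of its underside, on the mixer's deck (45 mm above the table); axes parallel to the mixer's. The four plinths stand in a 2 x 2 square with centres 84 mm apart, and which control is in which place varies.
- bar (a joint): How far the long bar key is pressed in, along straight down: 0 = out (top 18 mm above the mixer's deck), 0.007 m = fully in (top still 11 mm above the deck). It has no spring: it moves under about 3 N and stays where it is left; starts at 0 to 0.001.
- bar_top (a point): Centre of the top of the long white bar key, 14 (x) x 60 (y) mm, lying along the mixer's y; moves with the key.
- round_base: Fixed black plinth 72 x 72 x 6 mm carrying the round button; origin at the centre of its underside, on the mixer's deck (45 mm above the table); axes parallel to the mixer's. The four plinths stand in a 2 x 2 square with centres 84 mm apart, and which control is in which place varies.
- round (a joint): How far the round button is pressed in, along straight down: 0 = out (top 18 mm above the mixer's deck), 0.007 m = fully in (top still 11 mm above the deck). Sprung: 1 N to start, 5 N fully in, springs back when let go.
- round_top (a point): Centre of the top of the round white button, 38 mm in diameter; moves with it.
- square_base: Fixed black plinth 72 x 72 x 6 mm carrying the square key; origin at the centre of its underside, on the mixer's deck (45 mm above the table); axes parallel to the mixer's. The four plinths stand in a 2 x 2 square with centres 84 mm apart, and which control is in which place varies.
- square (a joint): How far the square key is pressed in, along straight down: 0 = out (top 18 mm above the mixer's deck), 0.007 m = fully in (top still 11 mm above the deck). No spring, about 3 N moves it. Not to be pressed.
- square_top (a point): Centre of the top of the square white key, 28 x 28 mm; moves with the key.
- tin: Loose open steel shaker tin, 118 mm high, 62 mm wide at the foot, 88 mm at the rim, standing on the mixer's pad; origin at the centre of its underside.
- glass: Loose glass Boston cup, 145 mm high, rim 88 mm wide, standing on the table beside the mixer's -y end; origin at the centre of its underside.
- mould: Loose grey ice ball mould, 72 mm high, 78 mm wide, beyond the mixer; origin at the centre of its underside.
- coaster: Loose white ceramic coaster, 100 mm in diameter, 8 mm thick, lying beyond the mixer; origin at the centre of its underside.
There are look-alikes about, which are no part of the job. There is more than one size of the coaster; the one meant has the size given above.

How it is judged:
On the way, in this order (a step that is already met when the one before it is completed fails the run):
1. the fingers have tipped the rocker fully over (value of joint rocker above 0.29 rad and contact force between the fingers and rocker_base above 0.5 N), for 0.02 s.
2. the fingers have pushed the long bar key fully down (value of joint rocker above 0.29 rad and value of joint bar above 0.0055 m and contact force between the fingers and bar_base above 0.5 N), for 0.02 s.
3. the fingers press the round button all the way in (value of joint rocker above 0.29 rad and value of joint each of bar, round above 0.0055 m and contact force between the fingers and round_base above 0.5 N), for 0.02 s.
4. the round button has sprung back (value of joint round below 0.0015 m), for 0.1 s.
At the end, for the whole second after the job is handed in: The rocker is over (beyond 0.29 of 0.36 rad), the long bar key is down (beyond 5.5 of 7 mm), the round button is out again (within 1.5 mm), the square key is not pressed (under 2.5 mm), and tin, glass, mould and coaster stand upright and still within 12 mm of where they were (value of joint rocker above 0.29 rad and value of joint bar above 0.0055 m and value of joint round below 0.0015 m and value of joint square below 0.0025 m and distance of each of tin, glass, mould, coaster from where it was at the start of the episode below 0.012 m and angle between each of tin, glass, mould, coaster's own z axis and vertical below 0.15 rad and linear speed of each of tin, glass, mould, coaster below 0.02 m/s); the robot touches nothing.
It fails at once if the square key is pressed (2.5 mm or more) (value of joint square above 0.0025 m).
It fails at once if the long bar key is pressed before the rocker is over (value of joint bar above 0.003 m and value of joint rocker below 0.27 rad).
It fails at once if the round button is pressed before the rocker is over and the bar key down (value of joint round above 0.003 m and (value of joint rocker below 0.27 rad or value of joint bar below 0.005 m)).
It fails at once if the tin, glass, mould or coaster is moved more than 12 mm, lifted or tipped (distance of any of tin, glass, mould, coaster from where it was at the start of the episode above 0.012 m or angle between any of tin, glass, mould, coaster's own z axis and vertical above 0.15 rad).
It also fails if it takes over 42 s, if anything falls off the work surface, if the arm or the gripper's body presses on something with over 40 N, if the wrist force passes 120 N, or if a joint passes its speed limit or range.

## Robot

A 6-joint arm with a two-finger parallel gripper is mounted at the origin on the work surface. World frame = base frame: x ahead of the robot, y to its left, z up, the work surface at z = 0. Lengths are in m, angles in rad, forces in N, time in s.
With the tool pointing down it reaches from about 0.375 to 0.925 m from the base axis. Payload 5.7 kg.
Tool frame: the origin (TCP) lies midway between the tips of the shut fingers; the grasp point (between the pads) lies 19 mm behind it; z points along the fingers, y is the line along which they close (so a half turn about z gives the same grasp; the last joint's range is limited). The gripper opens to 85 mm and grips with 20 to 120 N. Pads are 22 mm wide; open, the fingers measure 114 mm over their backs; the gripper's body (76 mm by 85 mm) begins 54 mm behind the grasp point. The pads swing forward as they close: fully open they stand 13 mm farther back than shut.
Start: joints at [-1.349, 0.359, 1.51, -0, 1.272, -0.115], TCP at [0.198, -0.566, 0.205] pointing down, gripper open.
Joint ranges: [-2.97, 2.97], [-1.01, 2.36], [0.21, 2.38], [-0.96, 4.11], [0.2, 2.71], [-2.98, 2.98]. Speed limits (rad/s): [2.39, 2.39, 3.14, 3.14, 3.14, 3.14].

## Interface

Orientations are given as a unit quaternion [w, x, y, z].
In Python, from cell import ctrl gives the robot as it stands. The module is installed in compiled form; this text tells all that it offers. Calls block until the motion is done:
- ctrl.movep(position, orientation): joint-space move of the TCP to a pose.
- ctrl.servo_line(position, rate=0.15, ori=None, guard=None): straight line of the TCP; ori=None keeps the orientation; rate is the mean speed in m/s. With guard (N) it stops when the force on the tool has changed by that much, and returns True; else False.
- ctrl.move_j(angles): joint-space move.
- ctrl.command_gripper(opening, newtons=None): finger opening in m; newtons is the grip in N (None keeps the last); returns when the fingers have stopped.
- ctrl.dwell(seconds).
- ctrl.ik(position, orientation): joint angles nearest the present ones, or None.
- ctrl.get_obs(): the state.
- ctrl.camera(name): name is "side" or "top"; returns a dict with "color" (420x560x3 uint8, blue, green, red), "vertical_fov" (degrees; the focal length in pixels is half the picture's height over the tangent of half this angle, whatever the lens; pixels are square), "cx", "cy" (the principal point, pixels), "xyz" and "rotation" of the camera in the world. Camera axes: x right, y down, z forward; pixel columns grow to the right and rows downward; lengths in m; the calibration is good to about 2 mm. A picture is of the moment at which its call begins. There is no depth.
A pose or a line that the arm cannot do raises ctrl.PlanningError and nothing moves.
- ctrl.hand_in(): hands the job in; it is judged then, once.
The state is a dict: "t": time; "q": joint angles; "dq": joint speeds; "tau": joint torques, N m; "position": TCP position; "tcp_rot": TCP orientation; "contact_force": force on the tool from outside, world axes, zero at the start; "wrist_torque": the same for the moment, N m; "grip_width": finger opening in m; "grasp_force": force on a finger pad.
Only numpy, scipy, OpenCV 4.12 (cv2) and the standard library are available. Lean on these libraries where they do the work, as an engineer would, in place of code of your own. Each camera call takes 0.05 s, during which the arm holds its last target. There are 200 camera calls.

## Working session

There is one attempt and no reset: what is moved stays moved. The work goes in short steps, each a Python script; the robot and the scene stay as the last script left them, time stands still between calls to the robot, and variables do not carry over. Pictures are saved under pics/ and viewed, at most 10 in all, crops included, and the job is handed in when it is done.

```bash
mkdir -p pics
python3 - <<'E'
from cell import ctrl
import cv2
for n in("top","side"):
    c=ctrl.camera(n); cv2.imwrite(f"pics/{n}0.png",c["color"]); print(n,c["vertical_fov"],c["cx"],c["cy"],c["xyz"],c["rotation"])
o=ctrl.get_obs();print(o["t"],o["tcp_rot"],o["position"])
E
```

```text
top 55.79710987940952 280.04717964041237 213.2501164416453 [0.53383815 0.01613323 0.71810125] [-0.04682541  0.70912922 -0.69902169  0.07944689]
side 42.10061813947057 267.92607087480957 206.253410776772 [0.40354349 0.75637332 0.82529857] [ 0.05183766 -0.14499519  0.90606118 -0.39413498]
0.1 [-8.58756100e-04  9.85853298e-01  1.67608277e-01 -6.13834179e-05] [ 0.19812095 -0.56562841  0.20430713]
```

View pics/top0.png

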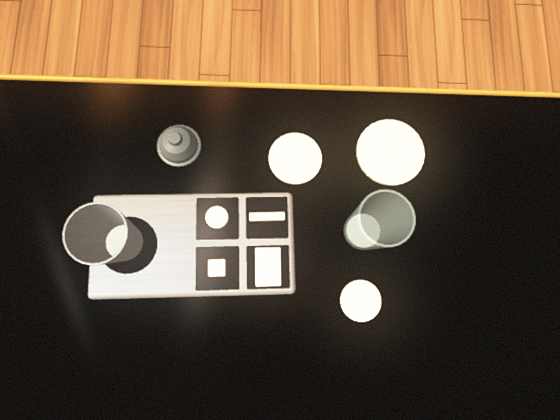

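View pics/side0.png

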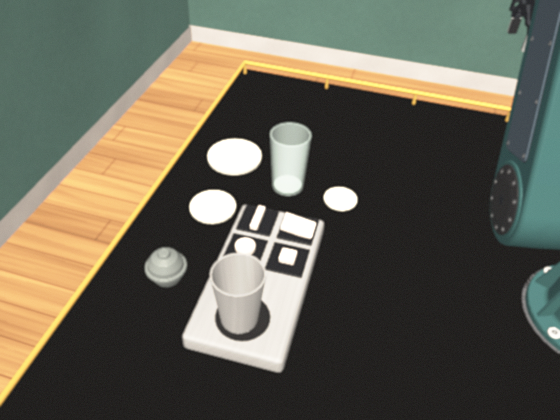

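The top view has the rocker at (268,267), bar (266,216), round (217,217), square (217,268), glass foot (362,231), and tin at the left end. I'll calibrate positions from centroids next.

```bash
cat > h.py <<'E'
import numpy as np,cv2
from scipy.spatial.transform import Rotation as R
from cell import ctrl
def ray(c,u,v,z):
    f=c["color"].shape[0]/2/np.tan(np.radians(c["vertical_fov"])/2)
    w=c["rotation"]; r=R.from_quat([w[1],w[2],w[3],w[0]])
    d=r.apply([(u-c["cx"])/f,(v-c["cy"])/f,1]); p=np.array(c["xyz"])
    return p+d*(z-p[2])/d[2]
E
python3 - <<'E'
from h import *
c=ctrl.camera("top"); g=cv2.cvtColor(c["color"],cv2.COLOR_BGR2GRAY)
for n,(u,v) in dict(rocker=(268,267),bar=(266,216),round=(217,217),square=(217,268)).items():
    w=g[v-18:v+19,u-18:u+19] if n!='rocker' else g[v-21:v+22,u-18:u+19]
    m=cv2.moments((w>150).astype(np.uint8),True); hh,ww=w.shape
    U=u-ww//2+m['m10']/m['m00'];V=v-hh//2+m['m01']/m['m00']
    print(n,m['m00'],round(U,1),round(V,1),ray(c,U,V,.063).round(4))
for n,u,v,z in [("gfoot",362,231,0),("grim",387,219,.145),("tinrim",97,233,.167),("tinfoot",124,243,.049)]+[("corner",*p,.045) for p in[(94,197),(291,193),(295,293),(89,298)]]: print(n,ray(c,u,v,z).round(4))
top=cv2.resize(c["color"][180:310,190:310],None,fx=4.5,fy=4.5,interpolation=cv2.INTER_CUBIC)
cv2.imwrite("pics/crop1.png",top)
E
```

```text
rocker 1042.0 267.6 266.6 [0.5633 0.0059 0.063 ]
bar 323.0 266.4 216.0 [0.6475 0.0091 0.063 ]
round 439.0 216.2 216.8 [0.6446 0.0928 0.063 ]
square 338.0 216.0 267.5 [0.5609 0.0898 0.063 ]
gfoot [ 0.6335 -0.1682  0.    ]
grim [ 0.632 -0.169  0.145]
tinrim [0.6015 0.242  0.167 ]
tinfoot [0.6    0.2449 0.049 ]
corner [0.678  0.3025 0.045 ]
corner [ 0.6921 -0.0332  0.045 ]
corner [ 0.5211 -0.0408  0.045 ]
corner [0.51   0.2951 0.045 ]
```

View pics/crop1.png

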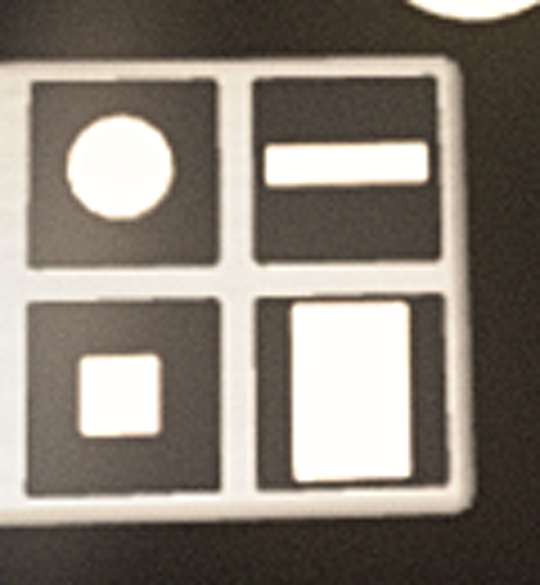

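Layout is clear: 84 mm spacing, mixer yaw ≈ 0.036. The crop shows rocker (350,390), bar (347,163) and round (120,167). Rocker first.

```bash
cat >> h.py <<'E'
yaw=.036; Q=[0,np.cos(yaw/2),np.sin(yaw/2),0]
rocker=np.array([.5633+.026,.0059+.001]); bar=np.array([.6475,.0091]); rnd=np.array([.6446,.0928])
def press(p,zstop,g):
    ctrl.servo_line([*p,.085],.15)
    hit=ctrl.servo_line([*p,zstop],.03,guard=g); ctrl.dwell(.1)
    o=ctrl.get_obs(); print(hit,o["position"].round(4),np.round(o["contact_force"],1),round(o["t"],2))
    ctrl.servo_line([*p,.13],.1)
    o=ctrl.get_obs(); print(np.round(o["contact_force"],1),round(o["t"],2))
E
python3 - <<'E'
from h import *
ctrl.command_gripper(0.0,20)
ctrl.servo_line([.198,-.566,.30],.2)
ctrl.movep([*rocker,.26],Q)
o=ctrl.get_obs();print(o["position"],o["tcp_rot"],o["t"])
ctrl.servo_line([*rocker,.13],.2)
press(rocker,.05,14)
c=ctrl.camera("side"); cv2.imwrite("pics/s1.png",cv2.resize(c["color"][130:310,140:370],None,fx=3,fy=3,interpolation=cv2.INTER_CUBIC))
E
```

```text
[0.58936163 0.006055   0.26005064] [1.44737365e-04 9.99846227e-01 1.75356572e-02 4.25803152e-05] 4.0083
False [0.5895 0.0069 0.0502] [ 0.   1.  -0.3] 6.67
[-0.2  0.1 -0. ] 7.62
```

View pics/s1.png

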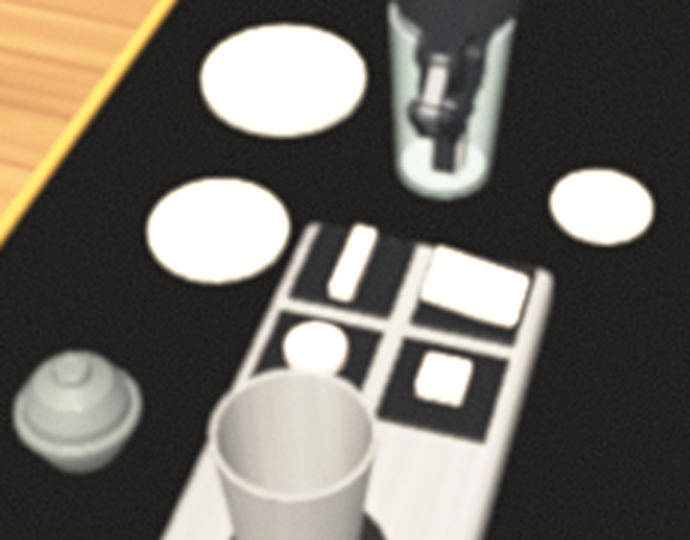

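Run:
```python
from h import *
c=ctrl.camera("side"); t=ctrl.camera("top")
def proj(c,P):
    f=210/np.tan(np.radians(c["vertical_fov"])/2);w=c["rotation"]
    d=R.from_quat([w[1],w[2],w[3],w[0]]).inv().apply(np.array(P)-c["xyz"]); return (d[:2]/d[2]*f+[c["cx"],c["cy"]]).round(0)
P=ctrl.get_obs()["position"]; print(P,proj(c,P),proj(t,P))
for n,u,v in[("rocker",298,226),("bar",258,217),("round",245,246),("square",288,256)]: print(n,ray(c,u,v,.063))
print(ray(c,289,185,0),"glass")
cv2.imwrite("pics/t2.png",t["color"])
```

```text
[0.58863208 0.00696276 0.12913197] [287. 197.] [268. 247.]
rocker [0.56229746 0.01203834 0.063     ]
bar [0.64487645 0.01344926 0.063     ]
round [0.64330454 0.09597046 0.063     ]
square [0.55907462 0.09406351 0.063     ]
[ 0.63053499 -0.17150036  0.        ] glass
```

View pics/t2.png

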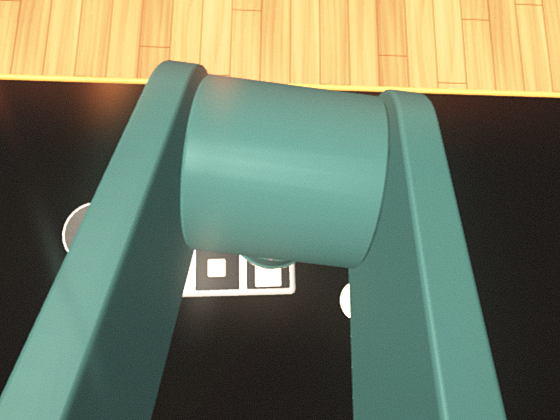

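Run:
```python
from h import *
o=ctrl.get_obs();print(o["grip_width"],o["grasp_force"],o["t"])
c=ctrl.camera("side"); cv2.imwrite("pics/s2.png",cv2.resize(c["color"][90:250,220:360],None,fx=5,fy=5,interpolation=cv2.INTER_CUBIC)[:600,:700])
```

```text
-4.112057300262099e-06 0.0 7.775
```

Run:
```python
import cv2
a=cv2.imread("pics/side0.png")[185:260,225:340];b=cv2.imread("pics/s2.png")
b=cv2.resize(b,None,fx=.2,fy=.2) # region rows 90-210, cols 220-360
import numpy as np
from cell import ctrl
c=ctrl.camera("side")["color"]
o=np.vstack([cv2.resize(x,None,fx=4,fy=4,interpolation=cv2.INTER_CUBIC) for x in(a,c[185:260,225:340])])
full=cv2.resize(c[60:260,235:345],None,fx=3,fy=3,interpolation=cv2.INTER_CUBIC)
full=np.clip(full.astype(float)*1.8,0,255).astype(np.uint8)
cv2.imwrite("pics/cmp.png",np.hstack([o,full]))
```

```text
(no output)
```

View pics/cmp.png

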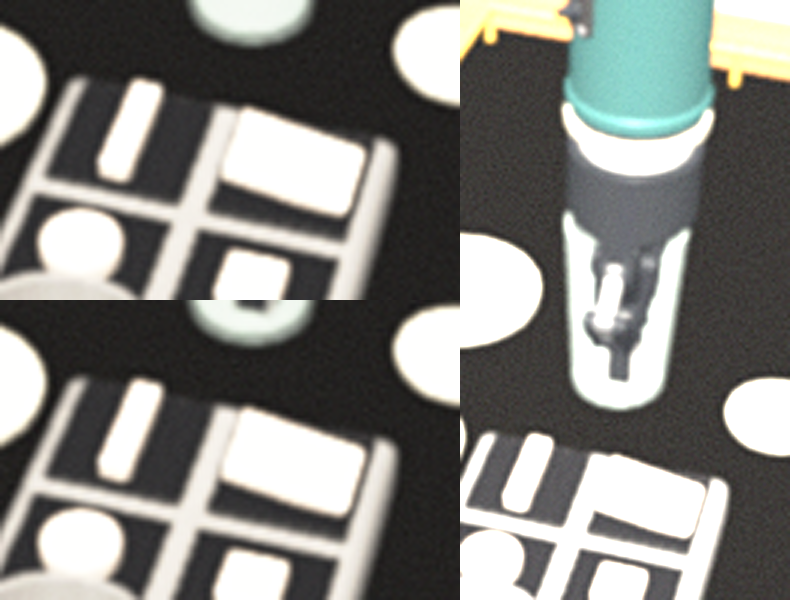

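The rocker is unchanged, and the fingertip shows at about (288,187) where the reported TCP projects to (287,197). The real tip sits roughly 25 mm higher than reported, or is offset in y. I'll find its height by touching the rocker in small steps.

Run:
```python
from h import *
ctrl.servo_line([*rocker,.056],.12)
L=[]
for z in np.arange(.052,.018,-.002):
    hit=ctrl.servo_line([*rocker,z],.03,guard=14)
    o=ctrl.get_obs(); f=o["contact_force"]; L.append((round(o["position"][2],4),*np.round(f,1)))
    if hit or f[2]>12: break
print(*L,sep="\n"); print(hit,o["position"],o["wrist_torque"],o["t"])
```

```text
(np.float64(0.0524), np.float64(0.8), np.float64(0.8), np.float64(-0.3))
(np.float64(0.05), np.float64(0.5), np.float64(-1.2), np.float64(-0.6))
(np.float64(0.0478), np.float64(0.8), np.float64(-0.3), np.float64(-0.2))
(np.float64(0.0458), np.float64(0.1), np.float64(-0.5), np.float64(0.3))
(np.float64(0.0438), np.float64(0.2), np.float64(0.1), np.float64(0.1))
(np.float64(0.0419), np.float64(-0.0), np.float64(-0.8), np.float64(0.7))
(np.float64(0.04), np.float64(-0.5), np.float64(0.7), np.float64(0.7))
(np.float64(0.038), np.float64(-0.9), np.float64(0.3), np.float64(1.5))
(np.float64(0.0359), np.float64(0.7), np.float64(-0.2), np.float64(0.5))
(np.float64(0.034), np.float64(1.4), np.float64(-0.4), np.float64(2.2))
(np.float64(0.0326), np.float64(0.4), np.float64(0.4), np.float64(6.2))
(np.float64(0.0321), np.float64(-3.6), np.float64(0.1), np.float64(21.0))
False [0.58985458 0.0068812  0.03212714] [ 0.09395461  0.75953005 -0.01431188] 11.675
```

Run:
```python
from h import *
a=cv2.imread("pics/side0.png")[185:260,225:340]
b=ctrl.camera("side")["color"]
ctrl.servo_line([*rocker,.09],.12)
c=ctrl.camera("side")["color"]; print(ctrl.get_obs()["t"])
o=np.vstack([cv2.resize(x,None,fx=4,fy=4,interpolation=cv2.INTER_CUBIC) for x in(a,c[185:260,225:340])])
cv2.imwrite("pics/cmp2.png",np.hstack([o,cv2.resize(b[110:260,235:318],None,fx=4,fy=4,interpolation=cv2.INTER_CUBIC)]))
```

```text
12.425
```

View pics/cmp2.png

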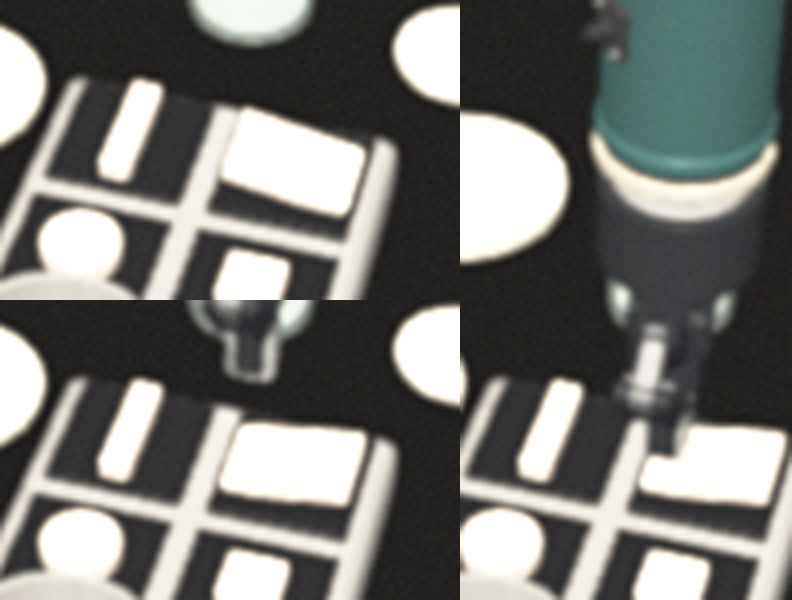

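The rocker is over, and the tip lands where intended in xy. Only z is off, by about −26 mm. Next, the bar: touch expected at a reading of ~0.037, fully in at ~0.030.

```bash
cat >> h.py <<'E'
def press2(p):
    ctrl.servo_line([*p,.075],.15); ctrl.servo_line([*p,.045],.1); L=[]
    for z in np.arange(.042,.018,-.002):
        hit=ctrl.servo_line([*p,z],.03,guard=16)
        o=ctrl.get_obs(); f=o["contact_force"][2]; L.append((round(float(o["position"][2]),4),round(float(f),1)))
        if hit or f>12: break
    ctrl.dwell(.1); o=ctrl.get_obs(); print(L,hit,o["position"].round(4),o["contact_force"].round(1))
    ctrl.servo_line([*p,.08],.1); print(ctrl.get_obs()["t"])
E
python3 - <<'E'
from h import *
press2(bar)
E
```

```text
[(0.0424, 0.0), (0.04, 0.6), (0.0378, -0.1), (0.0359, 1.4), (0.0339, -0.4), (0.0318, 0.4), (0.0299, 0.7), (0.0298, 15.0)] False [0.6476 0.0091 0.0298] [-4.9  0.1 13.9]
16.1917
```

Run:
```python
from h import *
a=cv2.imread("pics/side0.png")[185:260,225:340]
c=ctrl.camera("side")["color"]
cv2.imwrite("pics/cmp3.png",np.vstack([cv2.resize(x,None,fx=4,fy=4,interpolation=cv2.INTER_CUBIC) for x in(a,c[185:260,225:340])]))
```

```text
(no output)
```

View pics/cmp3.png

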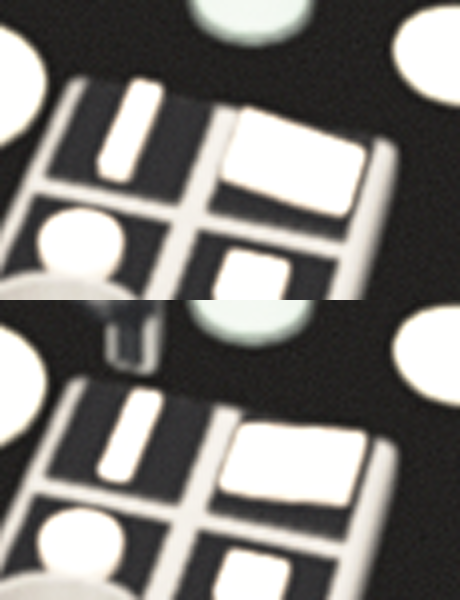

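The bar's far end moved from (150,80) to (148,390−300), about 2.5 image px, matching 7 mm down. Now the round button.

Run:
```python
from h import *
press2(rnd)
ctrl.servo_line([*rnd,.2],.15); ctrl.dwell(.3)
a=cv2.imread("pics/side0.png")[185:260,225:340]
c=ctrl.camera("side")["color"]; print(ctrl.get_obs()["t"])
cv2.imwrite("pics/cmp4.png",np.hstack([np.vstack([cv2.resize(x,None,fx=4,fy=4,interpolation=cv2.INTER_CUBIC) for x in(a,c[185:260,225:340])]),cv2.resize(c[150:375,140:265],None,fx=2.6,fy=2.667)]))
```

```text
[(0.0423, -1.0), (0.04, -0.4), (0.0378, 0.3), (0.0361, 1.7), (0.0342, 2.8), (0.0321, 3.3), (0.0301, 4.5), (0.0297, 15.6)] False [0.645  0.0928 0.0297] [-2.7  0.1 14.9]
20.1667
21.4667
```

View pics/cmp4.png

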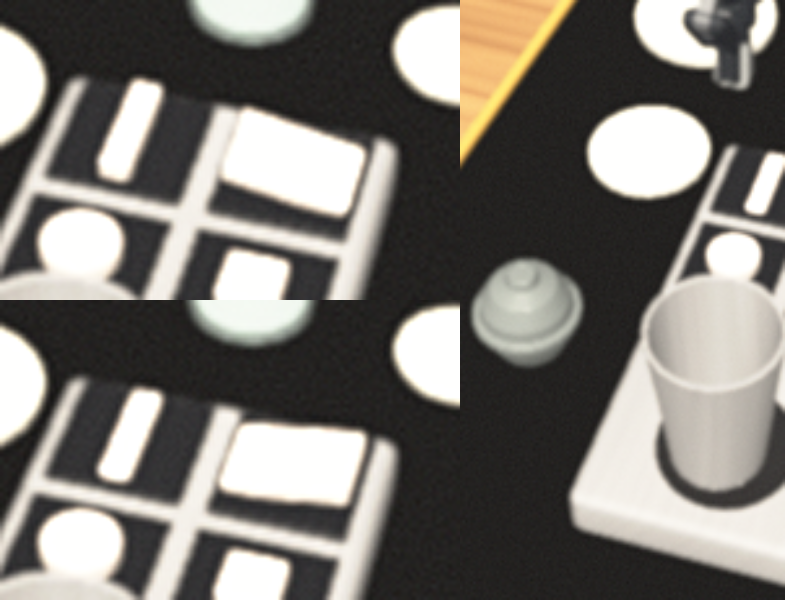

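The rocker is over, the bar is down, the round button is back at its original height, (80,245) against (80,545−300), and nothing else has moved.

```bash
python3 -c "
from cell import ctrl
print(ctrl.hand_in())"
```

```text
the job is handed in; nothing more can be done
None
```

I tipped the rocker over, pushed the bar key down, pressed the round button and let it spring back, then handed the job in at about 21.5 s; the final pictures show no sign that the square key or the loose items moved, but `hand_in()` gave no verdict.

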